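# Lay the air cleaner on its back and take out its filter cassette

### The job

The small air cleaner on the bench is due for a filter change. Slide it up against the near edge of the service pad and, with its base stopped there, tip it over onto its back on the pad, so that it lies flat and square with its filter side up and its foot end at that edge. Then draw the filter cassette out by its pull bar and set it down gently near the middle of the steel tray, flat and with the bar on top; do not disturb the bin, the bottle or the stack of dishes.

Things in the scene. Friction and masses are not known exactly. Their poses are not given: they have to be found in the camera images.
- cleaner: Air cleaner: cream plastic box, 115 mm deep (x), 140 wide (y), 180 tall (z), 0.6 to 0.9 kg, too wide to grip. Stands on smooth nylon glides (friction about 0.2: slides when pushed, tips only when its base is blocked) 12 to 45 mm short of the pad. Origin: centre of its underside, z to its top. Front (-x, to the robot): filter well. Lying on its back: x down, z out across the pad.
- cleaner_rim (a point): Middle of the plain front rim along the top of the cleaner's front (-x) face, above the filter well: 25 mm high, full width; this point is 57.5 mm in front of the origin and 167.5 mm up. The place to push. Below it the well (120 wide, 125 high, 40 deep) begins 30 mm above the underside.
- cleaner_back (a point): Centre of the cleaner's plain back face: 57.5 mm behind the origin (+x) and 90 mm up. The centre of mass lies about 57 mm before it, 80 mm up.
- cassette: Filter cassette: dark-framed pleated block 35 mm thick (x), 114 wide (y), 119 high (z), 0.11 to 0.18 kg, standing loose in the cleaner's well with 3 mm of play each side, its face 5 mm behind the front rim. Origin: centre of the block; axes like the cleaner's, -x to the face with the pull bar. Comes straight out of the well along -x.
- cassette_bar (a point): Middle of the cassette's pull bar: a solid rib 70 mm long (along y), 12 mm thick (along z), standing 25 mm out of the cassette's face, so 20 mm beyond the cleaner's front rim. This point is 30 mm from the cassette's centre and 12.5 mm inside the bar's outer edge. Gripped across its 12 mm.
- pad: The service pad: a pale grey firm slab fixed on the bench, 210 mm deep (x), 230 mm wide (y), 18 mm thick, with an aluminium strip along its near edge, which stops the cleaner's base. Origin: middle of its near edge, at bench height; its x axis points away from the robot across the pad, z up.
- tray: An open square steel tray, 200 x 200 mm outside, 30 mm high, walls and floor 4 mm, 0.8 kg, loose on the bench. Origin: centre of its underside, z up.
- bin: Bystander: a blue plastic bin of capped vials, 170 x 105 mm, 75 mm high. Origin: centre of its underside.
- bottle: Bystander: a capped amber bottle, 64 mm across, 130 mm high. Origin: centre of its underside.
- dishes: Bystander: a stack of round clear culture dishes, 63 mm across, 70 mm high. Origin: centre of its underside.
Not all that is in view belongs to the job. What is shaped like the cassette but green or purple is not meant. Of the things shaped like the cleaner, the cream one is meant.

How it is judged:
On the way, in this order (a step that is already met when the one before it is completed fails the run):
1. the air cleaner, still upright, has been slid up to the pad's edge (angle between cleaner's own z axis and vertical below 0.3 rad and x of cleaner in the frame of pad above -0.07 m), for 0.05 s.
2. the air cleaner lies at rest on its back on the pad, with the cassette still in its well (angle between cleaner's own x axis and vertical above 3.02 rad and x of cleaner_back in the frame of pad between 0.03 and 0.12 m and z of cleaner_back in the frame of pad below 0.03 m and linear speed of cleaner below 0.03 m/s and x of cassette in the frame of cleaner between -0.06 and -0.025 m), for 0.2 s.
At the end, for the whole second after the job is handed in: Cleaner flat on its back on the pad (7 deg of level, 11 deg of square), centre of its back 30-120 mm in from the near edge and within 50 mm of the pad's centre line; cassette flat in the tray, bar up, centre within 45 mm of the tray's middle each way; both at rest (angle between cleaner's own x axis and vertical above 3.02 rad and z of cleaner_back in the frame of pad below 0.03 m and x of cleaner_back in the frame of pad between 0.03 and 0.12 m and y of cleaner_back in the frame of pad between -0.05 and 0.05 m and angle between the z axis of cleaner and the x axis of pad, either way round below 0.2 rad and angle between cassette's own x axis and vertical above 3.04 rad and x of cassette in the frame of tray between -0.045 and 0.045 m and y of cassette in the frame of tray between -0.045 and 0.045 m and z of cassette in the frame of tray below 0.026 m and angle between tray's own z axis and vertical below 0.05 rad and linear speed of each of cassette, cleaner below 0.02 m/s); the robot touches nothing.
It fails at once if a bystander is moved by more than 30 mm or tipped (distance of any of bin, bottle, dishes from where it was at the start of the episode above 0.03 m or angle between any of bottle, dishes, bin's own z axis and vertical above 0.5 rad).
It fails at once if the cassette is dropped into the tray (falls freely faster than 0.5 m/s, about 13 mm) (horizontal distance between cassette and tray below 0.12 m and contact force between the fingers and cassette below 0.05 N and linear speed of cassette above 0.5 m/s).
It also fails if it takes over 58 s, if anything falls off the work surface, if the arm or the gripper's body presses on something with over 40 N, if the wrist force passes 120 N, or if a joint passes its speed limit or range.

### The arm

A 7-joint arm with a two-finger parallel gripper is mounted at the origin on the work surface. World frame = base frame: x ahead of the robot, y to its left, z up, the work surface at z = 0. Lengths are in m, angles in rad, forces in N, time in s.
With the tool pointing down it reaches from about 0.35 to 0.9 m from the base axis. Payload 8.1 kg.
Tool frame: the origin (TCP) lies at the very end of the fingers, on their centre line; the grasp point (between the pads) lies arm.grip_point_offset behind it (arm.grip_point_offset is the distance from the TCP to the grasp point, in m); z points along the fingers, y is the line along which they close (so a half turn about z gives the same grasp; the last joint's range is limited). The gripper opens to 92 mm and grips with 3 to 60 N. Pads are 19 mm wide; open, the fingers measure 130 mm over their backs; the gripper's body (75 mm by 190 mm) begins 47 mm behind the grasp point.
Start: joints at [-1.205, 0.434, 0.025, 1.573, -0.012, 1.134, -0.075], TCP at [0.282, 0.558, 0.227] pointing down, gripper open.
Joint ranges: [-2.62, 2.62], [-0.44, 2.09], [-1.27, 1.32], [0.08, 2.57], [-1.32, 4.46], [0.12, 2], [-2.74, 2.74]. Speed limits (rad/s): [2.22, 2.22, 3.01, 3.01, 3.14, 3.14, 3.14].

### API

Orientations are given as a rotation vector (axis times angle).
In Python, from cell import arm gives the robot as it stands. The module is installed in compiled form; this text tells all that it offers.
- The arm moves only by the shell command python3 -m creep 'ROWS' [OPENING] [FORCE]. ROWS is JSON, a list of rows, each a list of 6 numbers: the shift along the tool's x, y, z scaled (see below), then the turn, a rotation vector about the tool's x, y, z scaled (see below). A call has 1 to 20 rows; each row shifts and turns the commanded pose from where the row before left it, along the tool's axes as they then stand; what a row does not reach is not made up. The controller multiplies each number of a shift by 0.4 m and each number of a turn by 120 degrees. A row lasts 1/12 s, in which the tool goes at most 41.7 mm and 7.16 degrees, less where a joint would pass 70% of its speed; a pose out of reach is approached as far as the arm can. A call with a number of a shift or a turn outside -1 to 1 is refused whole. A call with a gripper value outside its range is refused whole. OPENING is the closure, from -1 (fully open) to 1 (shut), set as the call begins (- or left out, the last holds). The fingers move at their own pace and stop on an object; FORCE is the grip in N (left out, the last holds). Time passes only in rows, so rows that do not move let the fingers close. It gives the time, the measured TCP pose, the force, the opening and the grip force at its end, in the units of the state.
- arm.observe(): the state, without advancing time (a new reading comes with each control period).
- arm.get_image(name): name is "side" or "top" or "wrist"; returns a dict with "frame" (384x512x3 uint8, red, green, blue), "intrinsics" (3x3 intrinsics, pixels), "rvec" (rotation vector, rad) and "tvec" (3), from world to camera coordinates, as OpenCV has them; the wrist camera has in their place "mount" (4x4, takes a point from camera to tool coordinates, whose origin is the TCP and whose axes are the flange's). Camera axes: x right, y down, z forward; pixel columns grow to the right and rows downward; lengths in m; the calibration is good to about 2 mm. The wrist camera is an equidistant fisheye: a pixel r from the principal point sees the ray r / f radians off the axis. A picture is of the moment at which its call begins: read the wrist's pose just before it. There is no depth.
- arm.sign_off(): hands the job in; it is judged then, once.
The state is a dict: "clock": time; "joints": joint angles; "dq": joint speeds; "joint_efforts": joint torques, N m; "position": TCP position; "ee_rot": TCP orientation; "force": force on the tool from outside, world axes, zero at the start; "ft_torque": the same for the moment, N m; "width": opening from 0.0 (shut) to 1.0 (fully open); "gripper_force": force on a finger pad.
Only numpy, scipy, OpenCV 4.12 (cv2) and the standard library are available. Lean on these libraries where they do the work, as an engineer would, in place of code of your own. Each camera call takes 0.05 s, during which the arm holds its last target. There are 200 camera calls.

## Working session

There is one attempt and no reset: what is moved stays moved. The work goes in short steps, Python scripts to look and compute and a shell command to move; the robot and the scene stay as the last step left them, time stands still between calls to the robot, and variables do not carry over. Pictures are saved under pics/ and viewed, at most 10 in all, crops included, and the job is handed in when it is done.

```bash
mkdir -p pics
cat > h.py <<'E'
import numpy as np, cv2
from scipy.spatial.transform import Rotation as R
from cell import arm
np.set_printoptions(precision=4,suppress=True)
def snap(n,f):
    d=arm.get_image(n); cv2.imwrite('pics/'+f,d['frame'][:,:,::-1]); np.savez('pics/'+f[:-4]+'.npz',**d); return d
def ray(d,u,v,z):
    K=d['intrinsics'];Rm=cv2.Rodrigues(np.array(d['rvec'],float))[0];t=np.array(d['tvec'],float).ravel()
    c=-Rm.T@t; r=Rm.T@np.linalg.inv(K)@np.array([u,v,1.]); return c+r*(z-c[2])/r[2]
def proj(d,P):
    return cv2.projectPoints(np.array(P,float).reshape(-1,1,3),np.array(d['rvec'],float),np.array(d['tvec'],float),np.array(d['intrinsics'],float),None)[0].reshape(-1,2)
E
python3 - <<'E'
from h import *
s=arm.observe(); print(s, arm.grip_point_offset)
t=snap('top','t0.png'); d=snap('side','s0.png')
for x in (t,d): print(x['intrinsics'],x['rvec'],x['tvec'], -cv2.Rodrigues(np.array(x['rvec'],float))[0].T@np.array(x['tvec'],float).ravel())
a=cv2.resize(t['frame'],None,fx=1.5,fy=1.5)[:,:,::-1]; cv2.imwrite('pics/t0b.png',a)
a=cv2.resize(d['frame'],None,fx=1.5,fy=1.5)[:,:,::-1]; cv2.imwrite('pics/s0b.png',a)
E
```

```text
{'clock': 0.0, 'joints': array([-1.2046,  0.4352,  0.025 ,  1.5741, -0.0116,  1.134 , -0.0751]), 'dq': array([-0.0005, -0.0009, -0.0022,  0.0007,  0.0001,  0.0003,  0.0011]), 'joint_efforts': array([ -0.0007, -66.785 ,   0.9846, -31.447 ,  -0.0605,   0.0424,
         0.0002]), 'position': array([0.2822, 0.5571, 0.2259]), 'ee_rot': array([-0.7297, -3.0554,  0.0024]), 'force': array([0.242 , 0.5823, 0.298 ]), 'ft_torque': array([-0.0258,  0.0233,  0.0069]), 'gripper_force': 0.0, 'width': 0.9994630269302811} 0.0188
[[365.4945   0.     253.3255]
 [  0.     365.4945 197.1566]
 [  0.       0.       1.    ]] [ 2.1523 -2.0655  0.2242] [-0.0977  0.4687  1.2306] [ 0.2028 -0.0844  1.302 ]
[[493.2167   0.     249.3439]
 [  0.     493.2167 190.2004]
 [  0.       0.       1.    ]] [ 2.4845  0.3863 -0.1263] [-0.4223 -0.1037  1.8053] [ 0.7516 -0.9674  1.3954]
```

View pics/t0b.png

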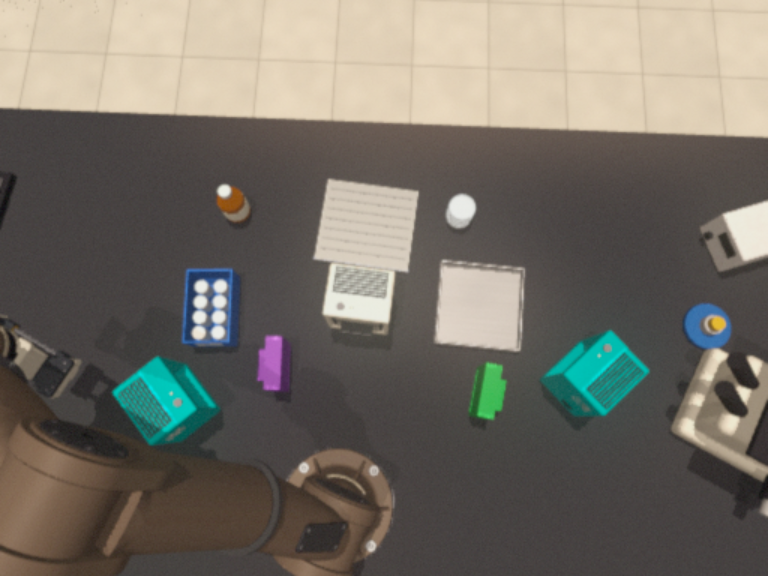

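View pics/s0b.png

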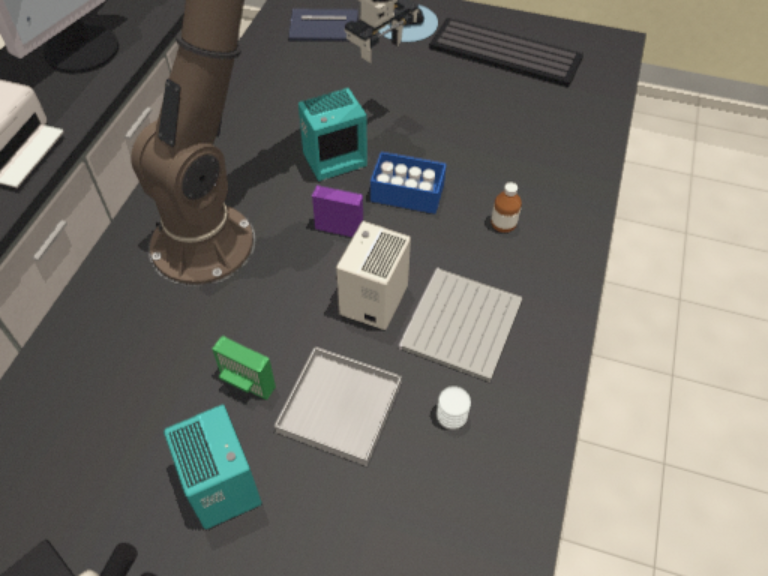

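The top view shows the pad (315–419, 180–271 in 1.5x pixels), with the cleaner just below it (325–395, 262–333) and the tray to its right (435–525, 260–350). The bin, bottle and dishes stand clear. I'll enlarge the work area.

Run:
```python
from h import *
a=cv2.imread('pics/t0.png')[112:242,196:356]; cv2.imwrite('pics/c0.png',cv2.resize(a,None,fx=4.5,fy=4.5,interpolation=cv2.INTER_CUBIC))
```

```text
(no output)
```

View pics/c0.png

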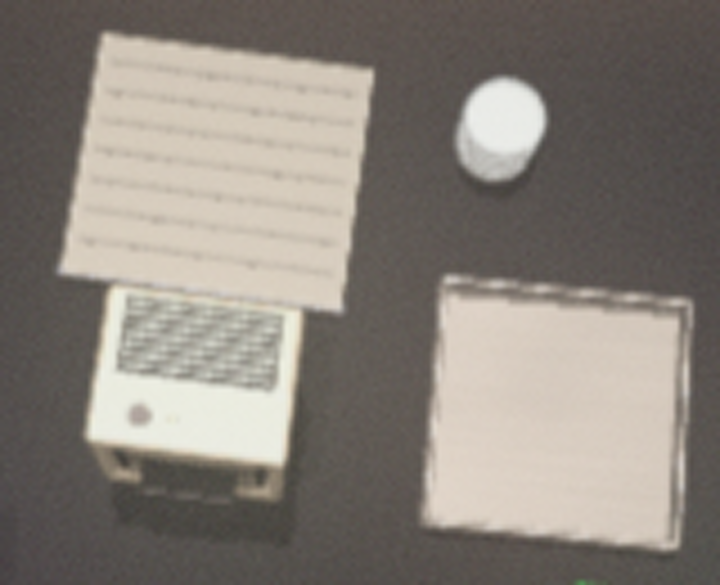

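The crop shows these corners, in crop px:
- **Pad:** (60,272), (342,311), (103,33), (374,69)
- **Cleaner top:** (87,440), (285,467), (108,285), (302,308)
- **Tray rim:** (443,274), (692,298), (423,525), (677,549)

Run:
```python
from h import *
d=dict(np.load('pics/t0.npz'))
def g(n,pts,z):
    P=np.array([ray(d,196+(a+.5)/4.5-.5,112+(b+.5)/4.5-.5,z)[:2] for a,b in pts]) # NL NR FL FR
    nl,nr,fl,fr=P; e=lambda a,b:(np.linalg.norm(b-a),np.degrees(np.arctan2(*(b-a)[::-1])))
    print(n,P.tolist(),'c',P.mean(0),'\n near',e(nr,nl),'far',e(fr,fl),'L',e(nl,fl),'R',e(nr,fr))
    return P
p=g('pad',[(60,272),(342,311),(103,33),(374,69)],.018)
c=g('cl',[(87,440),(285,467),(108,285),(302,308)],.18)
t=g('tray',[(423,525),(677,549),(443,274),(692,298)],.03)
```

```text
pad [[0.5660321467434266, 0.08726102261186902], [0.5429455409011101, -0.14204356838693538], [0.7747990919023355, 0.06507743574260025], [0.7522737021231771, -0.16240675683688927]] c [ 0.659 -0.038] 
 near (np.float64(0.2304638514440984), np.float64(84.25077976362007)) far (np.float64(0.22859669957863626), np.float64(84.34502985208768)) L (np.float64(0.2099422513868261), np.float64(-6.065492067010169)) R (np.float64(0.2103162821192406), np.float64(-5.556181277527976))
cl [[0.40041131253423523, 0.038933075477157755], [0.3871699457529453, -0.09879450466798732], [0.5120988142990334, 0.03109295514914147], [0.5010350101531007, -0.10652032852527298]] c [ 0.4502 -0.0338] 
 near (np.float64(0.13836263992448977), np.float64(84.50836371838102)) far (np.float64(0.13805732000091273), np.float64(85.40343259926912)) L (np.float64(0.11196233981665246), np.float64(-4.015401324536455)) R (np.float64(0.11412686469506356), np.float64(-3.8816091967127395))
tray [[0.3706662445570226, -0.20959977685842793], [0.3600920123054101, -0.4068039274235812], [0.5738361606738542, -0.22164455856666604], [0.5622245389276244, -0.4213829295401731]] c [ 0.4667 -0.3149] 
 near (np.float64(0.19748744615249517), np.float64(86.93069732221585)) far (np.float64(0.20007560220758513), np.float64(86.67290287063534)) L (np.float64(0.20352663604874796), np.float64(-3.3927678472002443)) R (np.float64(0.20265760686782952), np.float64(-4.125369279167901))
```

```bash
cat >> h.py <<'E'
def goto(p,yawy=None,n=None):
    "print tool-frame shift (scaled) to TCP p with tool down, tool y at world angle yawy (deg)"
    s=arm.observe(); M=R.from_rotvec(s['ee_rot']); p=np.array(p,float); dp=p-s['position']
    sh=M.inv().apply(dp)/.4; print('pos',s['position'],'clk',s['clock'],'F',s['force'],'dist',np.linalg.norm(dp),'q',s['joints'],'w',s['width'])
    print('axes y',np.degrees(np.arctan2(*M.as_matrix()[:2,1][::-1])),'z',M.as_matrix()[:,2])
    tv=np.zeros(3)
    if yawy is not None:
        a=np.radians(yawy); y=np.array([np.cos(a),np.sin(a),0]); z=np.array([0,0,-1.]); T=R.from_matrix(np.stack([np.cross(y,z),y,z],1))
        tv=(M.inv()*T).as_rotvec()/np.radians(120)
    n=n or int(np.ceil(max(np.linalg.norm(dp)/.036,np.linalg.norm(tv)*120/6.5)))
    print('total',sh,tv,'n',n,'per row',sh/n,tv/n)
E
python3 -m creep '[[0,0,-0.08,0,0,-0.045],[0,0,-0.08,0,0,-0.045],[0,0,-0.08,0,0,-0.045],[0,0,-0.08,0,0,-0.045]]' -1
python3 -c "
from h import *
goto([.345,-.0285,.35],84.5)"
```

```text
clock: 0.43
position: [0.2822, 0.5571, 0.3558]
ee_rot: [-0.137, -3.138, 0.002]
force: [0.5, -0.2, -0.7]
width: 0.998
gripper_force: 0.0
pos [0.2822 0.5571 0.3558] clk 0.4333 F [ 0.5073 -0.155  -0.6939] dist 0.5889806206114919 q [-1.1584  0.3689 -0.0433  1.3566  0.0159  1.4175  0.2823] w 0.9982526146378119
axes y 84.99919343899711 z [-0.0003 -0.0011 -1.    ]
total [-0.2839 -1.4447  0.0159] [-0.0005 -0.0001  0.0042] n 17 per row [-0.0167 -0.085   0.0009] [-0.     -0.      0.0002]
```

```bash
python3 -m creep '[[-0.0167,-0.085,0,0,0,0],[-0.0167,-0.085,0,0,0,0],[-0.0167,-0.085,0,0,0,0],[-0.0167,-0.085,0,0,0,0],[-0.0167,-0.085,0,0,0,0],[-0.0167,-0.085,0,0,0,0],[-0.0167,-0.085,0,0,0,0],[-0.0167,-0.085,0,0,0,0],[-0.0167,-0.085,0,0,0,0],[-0.0167,-0.085,0,0,0,0],[-0.0167,-0.085,0,0,0,0],[-0.0167,-0.085,0,0,0,0],[-0.0167,-0.085,0,0,0,0],[-0.0167,-0.085,0,0,0,0],[-0.0167,-0.085,0,0,0,0],[-0.0167,-0.085,0,0,0,0],[-0.0167,-0.085,0,0,0,0],[0,0,0,0,0,0]]' -1
python3 -c "
from h import *
goto([.345,-.025,.16],84.5)"
```

```text
clock: 1.93
position: [0.3422, -0.0344, 0.3548]
ee_rot: [0.156, 3.137, -0.0]
force: [-0.6, 1.1, -0.7]
width: 1.0
gripper_force: 0.0
pos [ 0.3422 -0.0344  0.3548] clk 1.9333 F [-0.5888  1.0672 -0.7153] dist 0.19506090046966787 q [-0.6327 -0.2075  0.4701  1.9716  0.096   1.3559  1.2796] w 1.0002546179925504
axes y 84.30277567949905 z [ 0.0006 -0.0002 -1.    ]
total [-0.0043  0.024   0.487 ] [-0.0001  0.0003 -0.0016] n 6 per row [-0.0007  0.004   0.0812] [-0.      0.     -0.0003]
```

```bash
python3 -m creep '[[0,0.004,0.081,0,0,0],[0,0.004,0.081,0,0,0],[0,0.004,0.081,0,0,0],[0,0.004,0.081,0,0,0],[0,0.004,0.081,0,0,0],[0,0.004,0.081,0,0,0],[0,0,0,0,0,0]]'
python3 - <<'E'
from h import *
goto([.3745,-.025,.16],84.5)
d=snap('top','t1.png')
a=d['frame'][112:242,196:356,::-1]; cv2.imwrite('pics/c1.png',cv2.resize(a,None,fx=4.5,fy=4.5,interpolation=cv2.INTER_CUBIC))
E
```

```text
clock: 2.52
position: [0.3398, -0.0191, 0.1564]
ee_rot: [-0.144, -3.131, 0.005]
force: [-1.4, 0.1, -0.1]
width: 0.999
gripper_force: 0.0
pos [ 0.3398 -0.0191  0.1564] clk 2.5167 F [-1.3822  0.1339 -0.1145] dist 0.03539651061087496 q [-0.6264  0.0409  0.5558  2.323  -0.0274  0.792   1.4276] w 0.9993432940670749
axes y 84.75096373265247 z [-0.0078 -0.0026 -1.    ]
total [-0.0877 -0.0068 -0.0097] [-0.0016 -0.0036  0.0021] n 1 per row [-0.0877 -0.0068 -0.0097] [-0.0016 -0.0036  0.0021]
```

View pics/c1.png

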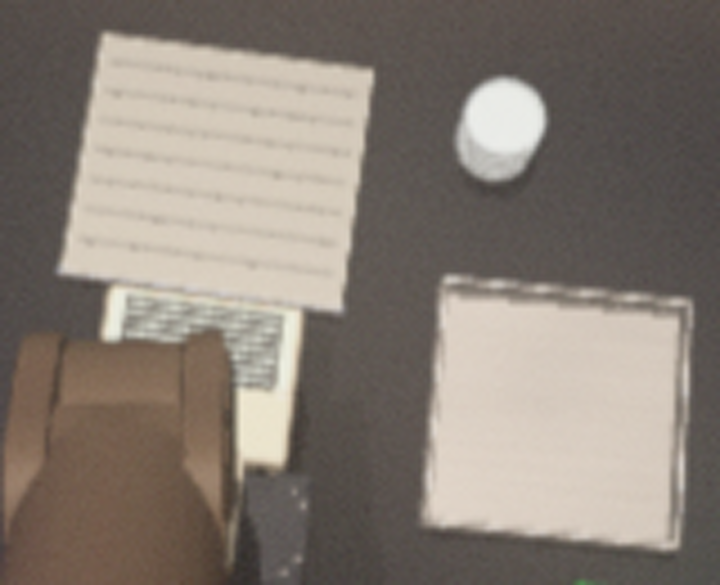

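```bash
python3 -m creep '[[-0.03,-0.008,-0.003,0,0,0],[-0.03,-0.008,-0.003,0,0,0],[-0.02,0,0,0,0,0],[-0.02,0,0,0,0,0],[-0.015,0,0,0,0,0],[-0.015,0,0,0,0,0],[-0.015,0,0,0,0,0],[-0.015,0,0,0,0,0],[-0.015,0,0,0,0,0],[-0.015,0,0,0,0,0]]'
python3 -c "
from h import *
goto([.43,-.032,.16],84.5)"
```

```text
clock: 3.4
position: [0.4188, -0.0322, 0.1627]
ee_rot: [-0.144, -3.138, -0.0]
force: [-4.1, 0.3, 1.9]
width: 1.002
gripper_force: 1.5
pos [ 0.4188 -0.0322  0.1627] clk 3.4 F [-4.1066  0.2629  1.9367] dist 0.01155719456154415 q [-0.5496  0.1845  0.5841  2.1625 -0.1376  0.8298  1.599 ] w 1.0021390016865537
axes y 84.74125835669608 z [-0.0004  0.     -1.    ]
total [-0.0279  0.0031  0.0067] [ 0.     -0.0002  0.002 ] n 1 per row [-0.0279  0.0031  0.0067] [ 0.     -0.0002  0.002 ]
```

```bash
python3 -m creep '[[-0.01,0,0,0,0,0],[-0.01,0,0,0,0,0],[-0.01,0,0,0,0,0],[0,0,0,0,0,0]]'
python3 - <<'E'
from h import *
goto([.43,-.032,.16],84.5)
d=snap('side','s1.png')
a=d['frame'][110:290,190:370,::-1]; cv2.imwrite('pics/c2.png',cv2.resize(a,None,fx=3.3,fy=3.3,interpolation=cv2.INTER_CUBIC))
E
```

```text
clock: 3.73
position: [0.4307, -0.0333, 0.1626]
ee_rot: [-0.145, -3.138, 0.0]
force: [-2.4, 1.3, -0.9]
width: 0.996
gripper_force: 1.3
pos [ 0.4307 -0.0333  0.1626] clk 3.7333 F [-2.4186  1.2675 -0.8631] dist 0.0029876660817184653 q [-0.5374  0.2072  0.5831  2.1375 -0.153   0.8368  1.6172] w 0.9963536722725707
axes y 84.71093148579102 z [-0.0006 -0.0001 -1.    ]
total [0.0019 0.0032 0.0065] [-0.0001 -0.0003  0.0018] n 1 per row [0.0019 0.0032 0.0065] [-0.0001 -0.0003  0.0018]
```

View pics/c2.png

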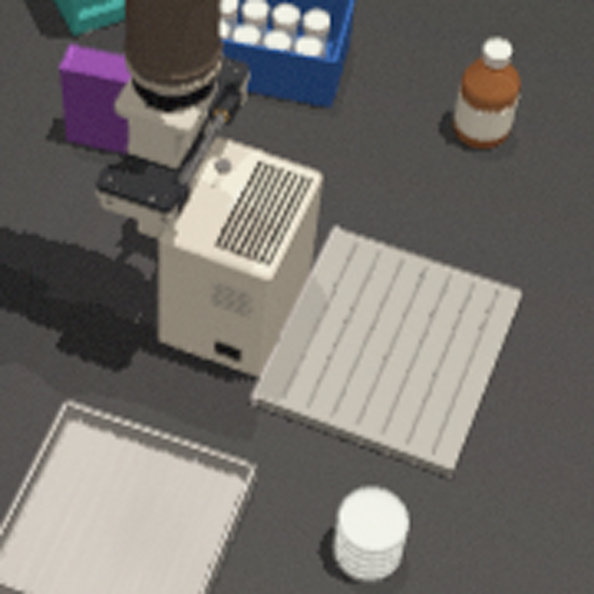

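```bash
python3 -m creep '[[-0.004,0,0,0,0,0],[-0.004,0,0,0,0,0],[0,0,0,0,0,0],[-0.0165,0,-0.014,0,0,0],[-0.0165,0,-0.014,0,0,0],[-0.0175,0,-0.010,0,0,0],[-0.0175,0,-0.010,0,0,0],[-0.018,0,-0.0085,0,0,0],[-0.018,0,-0.0085,0,0,0],[-0.0186,0,-0.0065,0,0,0],[-0.0186,0,-0.0065,0,0,0]]'
python3 - <<'E'
from h import *
goto([.43,-.032,.16],84.5)
d=snap('side','s2.png')
a=d['frame'][110:290,190:370,::-1]; cv2.imwrite('pics/c3.png',cv2.resize(a,None,fx=3.3,fy=3.3,interpolation=cv2.INTER_CUBIC))
E
```

```text
clock: 4.7
position: [0.4909, -0.0389, 0.1943]
ee_rot: [0.144, 3.138, -0.0]
force: [-1.4, -0.1, 0.1]
width: 1.001
gripper_force: 0.6
pos [ 0.4909 -0.0389  0.1943] clk 4.7 F [-1.4189 -0.0569  0.1313] dist 0.07019674872975278 q [-0.5001  0.2708  0.5884  1.9679 -0.183   0.9541  1.6567] w 1.0010852751024408
axes y 84.74009478147077 z [ 0.0006 -0.0001 -1.    ]
total [0.1532 0.0032 0.0856] [-0.      0.0003  0.002 ] n 2 per row [0.0766 0.0016 0.0428] [-0.      0.0001  0.001 ]
```

View pics/c3.png

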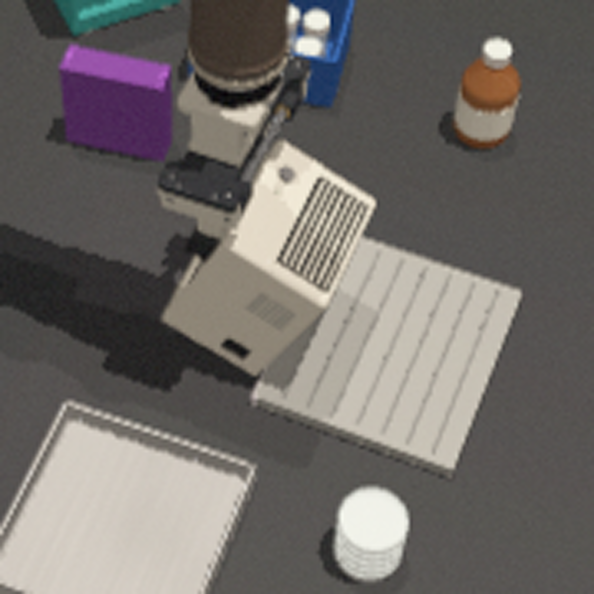

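```bash
python3 -m creep '[[-0.019,0,-0.005,0,0,0],[-0.019,0,-0.005,0,0,0],[-0.019,0,-0.003,0,0,0],[-0.019,0,-0.003,0,0,0],[-0.019,0,-0.001,0,0,0],[-0.019,0,-0.001,0,0,0],[-0.0125,0,0.001,0,0,0],[-0.0125,0,0.001,0,0,0],[-0.0125,0,0.001,0,0,0],[-0.0125,0,0.002,0,0,0],[-0.012,0,0.002,0,0,0],[-0.012,0,0.002,0,0,0],[-0.012,0,0.002,0,0,0],[-0.012,0,0.002,0,0,0],[0,0,0,0,0,0],[0,0,0,0,0,0],[0,0,0,0,0,0],[0,0,0,0,0,0]]'
python3 - <<'E'
from h import *
goto([.43,-.032,.16],84.5)
d=snap('side','s3.png')
a=d['frame'][110:290,190:370,::-1]; cv2.imwrite('pics/c4.png',cv2.resize(a,None,fx=3.3,fy=3.3,interpolation=cv2.INTER_CUBIC))
E
```

```text
clock: 6.25
position: [0.574, -0.0466, 0.1959]
ee_rot: [-0.144, -3.138, -0.0]
force: [-0.8, -0.8, -0.4]
width: 0.998
gripper_force: 0.0
pos [ 0.574  -0.0466  0.1959] clk 6.25 F [-0.8295 -0.8337 -0.3553] dist 0.14914746881968924 q [-0.4217  0.4148  0.5718  1.7704 -0.2571  1.0315  1.7237] w 0.99802415965676
axes y 84.731003141523 z [-0.0001  0.0001 -1.    ]
total [0.3618 0.0032 0.0899] [ 0.     -0.0001  0.0019] n 5 per row [0.0724 0.0006 0.018 ] [ 0.     -0.      0.0004]
```

View pics/c4.png

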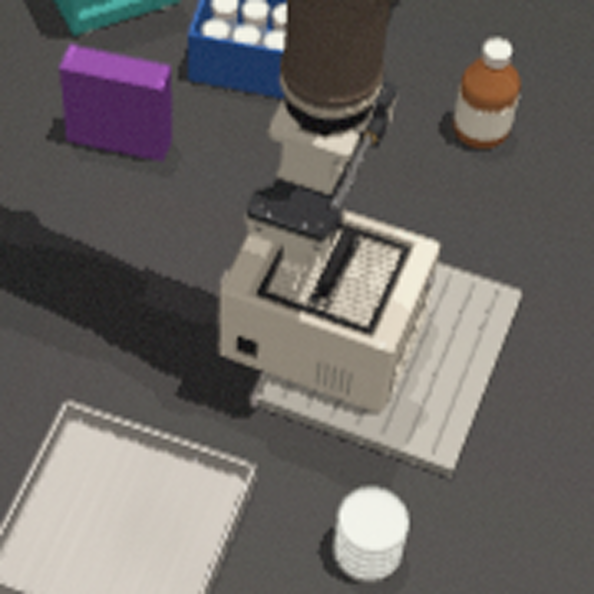

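The cleaner lies on its back on the pad, with the bar visible around crop (335,265). I'll retract, turn the wrist and measure.

```bash
python3 -m creep '[[0,0,-0.09,0,0,0],[0,0,-0.09,0,0,0],[0.07,0,-0.06,0,0,0],[0.09,0,-0.03,0,0,0],[0.09,0,0,0,0,0],[0.09,0,0,0,0,0],[0.05,0,0,0,0,0],[0,0,0,0,0,0.055],[0,0,0,0,0,0.055],[0,0,0,0,0,0.055],[0,0,0,0,0,0.055],[0,0,0,0,0,0.055],[0,0,0,0,0,0.055],[0,0,0,0,0,0.055],[0,0,0,0,0,0.055],[0,0,0,0,0,0.055],[0,0,0,0,0,0.055],[0,0,0,0,0,0.055],[0,0,0,0,0,0.055],[0,0,0,0,0,0]]' -0.3
python3 - <<'E'
from h import *
goto([.43,-.032,.16],-5.5)
d=snap('side','s4.png')
a=d['frame'][160:250,250:340,::-1]; cv2.imwrite('pics/c5.png',cv2.resize(a,None,fx=6.6,fy=6.6,interpolation=cv2.INTER_CUBIC))
t=snap('top','t2.png')
E
```

```text
clock: 7.97
position: [0.4187, -0.0323, 0.304]
ee_rot: [-2.118, -2.32, -0.001]
force: [0.2, 0.1, 1.0]
width: 0.647
gripper_force: 0.0
pos [ 0.4187 -0.0323  0.304 ] clk 7.9667 F [0.1941 0.1128 1.0015] dist 0.1444688386848122 q [-0.6166 -0.0028  0.5794  1.9446  0.0013  1.1991  0.0532] w 0.6473094128945979
axes y 5.208947382128029 z [ 0.0003  0.0004 -1.    ]
total [-0.0019  0.028   0.3601] [ 0.0001 -0.0002  0.0892] n 5 per row [-0.0004  0.0056  0.072 ] [ 0.     -0.      0.0178]
```

View pics/c5.png

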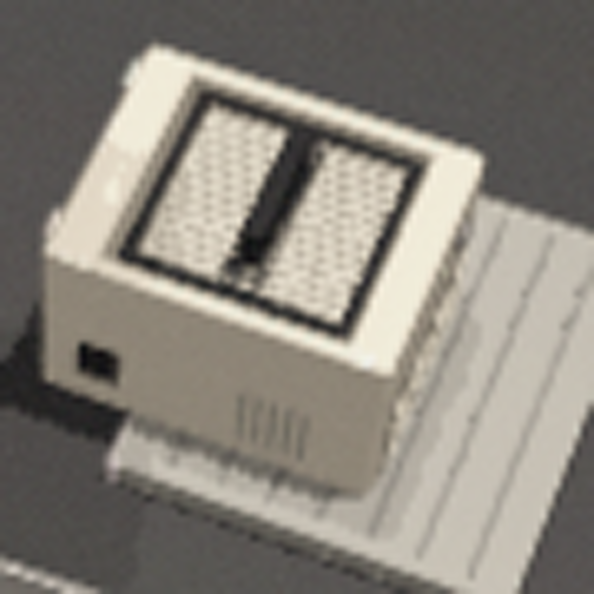

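Run:
```python
from h import *
d=dict(np.load('pics/s4.npz'))
f=lambda a,b,z: ray(d,250+(a+.5)/6.6-.5,160+(b+.5)/6.6-.5,z)[:2]
e=lambda a,b:(np.linalg.norm(b-a),np.degrees(np.arctan2(*(b-a)[::-1])))
fl,fr,nr,nl=[f(*p,.133) for p in [(157,45),(485,157),(393,374),(46,255)]]
print('box',fl,fr,nr,nl,'c',(fl+fr+nr+nl)/4,'\nz-len',e(fl,fr),e(nl,nr),'y',e(nr,fr),e(nl,fl))
po=np.array([.5545,-.0274]); c=(fl+fr+nr+nl)/4-po; a=np.radians(-5.8)
print('pad frame', c@[np.cos(a),np.sin(a)], c@[-np.sin(a),np.cos(a)])
# cassette frame outer at z=.128
q=[f(*p,.128) for p in [(203,90),(428,163),(350,335),(122,252)]]
print('cass',q,'c',sum(q)/4,e(q[0],q[1]),e(q[3],q[2]),e(q[2],q[1]),e(q[3],q[0]))
# bar prediction
cc=sum(q)/4; ax=np.array([np.cos(a),np.sin(a)]); ay=np.array([-np.sin(a),np.cos(a)])
for z in (.153,.128):
  P=[[*(cc+sx*.006*ax+sy*.035*ay),z] for sx,sy in((-1,1),(1,1),(1,-1),(-1,-1))]
  uv=proj(d,P); print('bar px z',z,[( (u-250+.5)*6.6-.5,(v-160+.5)*6.6-.5) for u,v in uv])
```

```text
box [0.5168 0.0294] [0.6878 0.0106] [ 0.6749 -0.1255] [ 0.502  -0.1098] c [ 0.5954 -0.0488] 
z-len (np.float64(0.1720662120921394), np.float64(-6.280828509131718)) (np.float64(0.1736172857748502), np.float64(-5.183306349207573)) y (np.float64(0.13668590943823428), np.float64(84.55606912202985)) (np.float64(0.1399976427800448), np.float64(83.9144825271835))
pad frame 0.04281729394207353 -0.017203770914181644
cass [array([0.5455, 0.0127]), array([0.6619, 0.0024]), array([ 0.6502, -0.107 ]), array([ 0.535 , -0.0937])] c [ 0.5982 -0.0464] (np.float64(0.11693229422614873), np.float64(-5.05482619731789)) (np.float64(0.11599537519025609), np.float64(-6.5847809696480395)) (np.float64(0.11009757667868197), np.float64(83.89374001212774)) (np.float64(0.10698708636975128), np.float64(84.38712555425205))
bar px z 0.153 [(np.float64(292.9775838270185), np.float64(119.69776236180306)), (np.float64(316.3891342879641), np.float64(127.5668565756367)), (np.float64(264.8766797458687), np.float64(236.0917773189813)), (np.float64(240.98019377133303), np.float64(227.827574403351))]
bar px z 0.128 [(np.float64(289.24045489607835), np.float64(150.99501836468704)), (np.float64(312.3475900273971), np.float64(158.81974515004896)), (np.float64(261.4073549903704), np.float64(266.69609116352456)), (np.float64(237.82799277797767), np.float64(258.483660145998))]
```

```bash
python3 -m creep '[[0,0,0,0,0,-0.055],[0,0,0,0,0,-0.055],[0,0,0,0,0,-0.055],[0,0,0,0,0,-0.055],[0,0,0,0,0,-0.055],[0,0,0,0,0,-0.055],[0,0,0,0,0,-0.055],[0,0,0,0,0,-0.055],[0,0,0,0,0,-0.055],[0,0,0,0,0,-0.055],[0,0,0,0,0,-0.055],[0,0,0,0,0,-0.055],[0,0,0,0,0,0]]' -1
python3 - <<'E'
from h import *
goto([.450,-.0340,.085],84.2)
d=dict(np.load('pics/s4.npz'))
f=lambda a,b,z: ray(d,250+(a+.5)/6.6-.5,160+(b+.5)/6.6-.5,z)[:2]
print('pad near-right corner from side', f(112,470,.018))
E
```

```text
clock: 9.15
position: [0.4188, -0.0323, 0.304]
ee_rot: [0.13, 3.139, 0.0]
force: [0.1, -0.3, -0.1]
width: 1.005
gripper_force: 0.0
pos [ 0.4188 -0.0323  0.304 ] clk 9.15 F [ 0.1027 -0.2514 -0.0811] dist 0.22117363889882996 q [-0.6192 -0.0026  0.5819  1.9446  0.0014  1.1991  1.4504] w 1.0045079063383118
axes y 85.26712846189612 z [ 0.0001  0.0001 -1.    ]
total [-0.078   0.0021  0.5474] [0.0001 0.     0.0089] n 7 per row [-0.0111  0.0003  0.0782] [0.     0.     0.0013]
pad near-right corner from side [ 0.5488 -0.1462]
```

```bash
python3 -m creep '[[-0.011,0,0.078,0,0,0.001],[-0.011,0,0.078,0,0,0.001],[-0.011,0,0.078,0,0,0.001],[-0.011,0,0.078,0,0,0.001],[-0.011,0,0.078,0,0,0.001],[-0.011,0,0.078,0,0,0.002],[-0.011,0,0.078,0,0,0.002],[0,0,0,0,0,0],[-0.03,0,0,0,0,0],[-0.02,0,0,0,0,0],[-0.01,0,0,0,0,0],[-0.01,0,0,0,0,0],[-0.01,0,0,0,0,0],[-0.01,0,0,0,0,0],[-0.01,0,0,0,0,0]]'
python3 - <<'E'
from h import *
goto([.522,-.041,.085],84.2)
E
```

```text
clock: 10.4
position: [0.4897, -0.0396, 0.086]
ee_rot: [0.174, 3.136, 0.001]
force: [-0.3, 0.4, -0.6]
width: 1.002
gripper_force: 0.0
pos [ 0.4897 -0.0396  0.086 ] clk 10.4 F [-0.2859  0.361  -0.5742] dist 0.032379474891950255 q [-0.4213  0.4301  0.5211  2.0855 -0.3272  0.7036  1.7728] w 1.0017545761829294
axes y 83.65872838478427 z [ 0.0006  0.0004 -1.    ]
total [-0.0807  0.0053  0.0025] [ 0.0002  0.0003 -0.0045] n 1 per row [-0.0807  0.0053  0.0025] [ 0.0002  0.0003 -0.0045]
```

```bash
python3 -m creep '[[-0.01,0,0,0,0,-0.004],[-0.01,0,0,0,0,0],[-0.01,0,0,0,0,0],[-0.01,0,0,0,0,0]]'
python3 -m creep '[[-0.01,0,0,0,0,0],[-0.01,0,0,0,0,0],[-0.01,0,0,0,0,0],[-0.01,0,0,0,0,0]]'
```

```text
clock: 10.73
position: [0.5037, -0.0412, 0.0851]
ee_rot: [-0.16, -3.134, -0.001]
force: [-6.7, 1.4, 1.5]
width: 1.003
gripper_force: 2.8
clock: 11.07
position: [0.5197, -0.0429, 0.0851]
ee_rot: [-0.16, -3.134, -0.001]
force: [-5.5, 0.5, 3.1]
width: 1.002
gripper_force: 2.8
```

```bash
python3 -m creep '[[0.06,0,0,0,0,0],[0.09,0,0,0,0,0],[0.07,0,0,0,0,0],[0,0,-0.09,0,0,0],[0,0,-0.09,0,0,0],[0,0,-0.09,0,0,0],[0,0,-0.09,0,0,0.056],[0,0,-0.09,0,0,0.056],[0,0,-0.05,0,0,0.056],[0,0,0,0,0,0.056],[0,0,0,0,0,0.056],[0,0,0,0,0,0.056],[0,0,0,0,0,0.056],[0,0,0,0,0,0.056],[0,0,0,0,0,0.056],[0,0,0,0,0,0.056],[0,0,0,0,0,0.056],[0,0,0,0,0,0.056],[0,0,0,0,0,0.056],[0,0,0,0,0,0]]' -0.3
python3 - <<'E'
from h import *
goto([.43,-.032,.16],-5.5)
d=snap('side','s5.png')
a=d['frame'][160:250,250:340,::-1]; cv2.imwrite('pics/c6.png',cv2.resize(a,None,fx=6.6,fy=6.6,interpolation=cv2.INTER_CUBIC))
E
```

```text
clock: 12.73
position: [0.4337, -0.0341, 0.2857]
ee_rot: [2.289, 2.151, 0.0]
force: [0.4, 0.5, 0.5]
width: 0.648
gripper_force: 0.0
pos [ 0.4337 -0.0341  0.2857] clk 12.7333 F [0.3971 0.5211 0.5201] dist 0.12573038067968417 q [-0.7269  0.0448  0.7309  1.9555 -0.0328  1.1526 -0.0451] w 0.6482515753938567
axes y -3.5504895378357912 z [ 0.0004  0.0001 -1.    ]
total [ 0.0047 -0.0097  0.3141] [ 0.0002 -0.      0.0162] n 4 per row [ 0.0012 -0.0024  0.0785] [ 0.     -0.      0.0041]
```

View pics/c6.png

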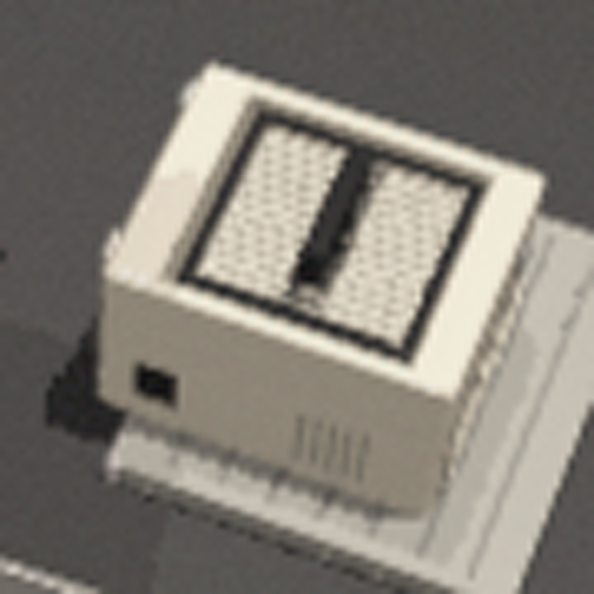

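Run:
```python
from h import *
d=dict(np.load('pics/s5.npz'))
f=lambda a,b,z: ray(d,250+(a+.5)/6.6-.5,160+(b+.5)/6.6-.5,z)[:2]
e=lambda a,b:(np.linalg.norm(b-a),np.degrees(np.arctan2(*(b-a)[::-1])))
fl,fr,nr,nl=[f(*p,.133) for p in [(212,64),(546,180),(459,398),(102,277)]]
print('box c',(fl+fr+nr+nl)/4,'\nz-len',e(fl,fr),e(nl,nr),'y',e(nr,fr),e(nl,fl))
po=np.array([.5545,-.0274]); a=np.radians(-5.8); ax=np.array([np.cos(a),np.sin(a)]); ay=np.array([-np.sin(a),np.cos(a)])
top=(fr+nr)/2-po; print('back pad frame', top@ax-.09, top@ay)
q=[f(*p,.128) for p in [(258,112),(490,185),(411,360),(179,277)]]
cc=sum(q)/4; print('cass',cc,e(q[0],q[1]),e(q[3],q[2]),e(q[2],q[1]),e(q[3],q[0]))
im=d['frame']
for z in (.153,.128):
  P=[[*(cc+sx*.006*ax+sy*.035*ay),z] for sx,sy in((-1,1),(1,1),(1,-1),(-1,-1))]
  uv=proj(d,P); print('bar px z',z,np.array([( (u-250+.5)*6.6-.5,(v-160+.5)*6.6-.5) for u,v in uv]).round().tolist())
```

```text
box c [ 0.6257 -0.0528] 
z-len (np.float64(0.17399208672293118), np.float64(-6.648718539444185)) (np.float64(0.17663033216071677), np.float64(-4.928902811220549)) y (np.float64(0.13554803462194429), np.float64(84.9029955838227)) (np.float64(0.14080373675265717), np.float64(83.80372081782997))
back pad frame 0.07108016914221424 -0.018035402500865234
cass [ 0.6285 -0.0513] (np.float64(0.11899479515272525), np.float64(-4.404723839012986)) (np.float64(0.11652082215452053), np.float64(-6.188062827862651)) (np.float64(0.11132792701096234), np.float64(83.34890234780872)) (np.float64(0.10763184647759756), np.float64(84.61932558377114))
bar px z 0.153 [[352.0, 143.0], [375.0, 151.0], [325.0, 260.0], [301.0, 252.0]]
bar px z 0.128 [[347.0, 174.0], [371.0, 182.0], [321.0, 291.0], [297.0, 282.0]]
```

Run:
```python
from h import *
goto([.6285,-.0505,.24],-5.6)
```

```text
pos [ 0.4337 -0.0341  0.2856] clk 12.7833 F [-1.1125  0.0538  1.005 ] dist 0.20072325220526432 q [-0.7267  0.0448  0.7306  1.9555 -0.0327  1.1526 -0.0376] w 0.648462926402278
axes y -3.114280425453155 z [ 0.0003 -0.     -1.    ]
total [-0.0145  0.4884  0.1142] [ 0.0001 -0.      0.0207] n 6 per row [-0.0024  0.0814  0.019 ] [ 0.     -0.      0.0035]
```

```bash
python3 -m creep '[[-0.0024,0.0814,0.019,0,0,0.0035],[-0.0024,0.0814,0.019,0,0,0.0035],[-0.0024,0.0814,0.019,0,0,0.0035],[-0.0024,0.0814,0.019,0,0,0.0035],[-0.0024,0.0814,0.019,0,0,0.0035],[-0.0024,0.0814,0.019,0,0,0.0035],[0,0,0,0,0,0],[0,0,0,0,0,0]]'
python3 - <<'E'
from h import *
goto([.6285,-.0505,.134],-5.6)
E
```

```text
clock: 13.45
position: [0.6286, -0.0548, 0.2382]
ee_rot: [-2.326, -2.112, 0.005]
force: [-0.1, 0.8, -0.0]
width: 0.651
gripper_force: 0.0
pos [ 0.6286 -0.0548  0.2382] clk 13.45 F [-0.1194  0.7934 -0.0198] dist 0.10426723264265343 q [-0.4703  0.5029  0.7278  1.5801 -0.3494  1.1957  0.2296] w 0.6510192351156937
axes y -5.522576962423019 z [-0.0025 -0.0017 -1.    ]
total [ 0.0111 -0.0007  0.2604] [-0.0011  0.0009  0.0006] n 3 per row [ 0.0037 -0.0002  0.0868] [-0.0004  0.0003  0.0002]
```

```bash
python3 -m creep '[[0.004,0,0.08,0,0,0],[0.004,0,0.08,0,0,0],[0.003,0,0.05,0,0,0],[0,0,0.03,0,0,0],[0,0,0.02,0,0,0],[0,0,0,0,0,0],[0,0,0,0,0,0]]'
python3 -c "
from h import *
goto([.6285,-.0505,.132],-5.6)"
```

```text
clock: 14.03
position: [0.6287, -0.0502, 0.1371]
ee_rot: [2.329, 2.107, 0.001]
force: [0.3, -0.5, 0.1]
width: 0.651
gripper_force: 0.0
pos [ 0.6287 -0.0502  0.1371] clk 14.0333 F [ 0.2736 -0.4535  0.1409] dist 0.005078552854980221 q [-0.4399  0.5938  0.6702  1.7027 -0.4276  0.9948  0.2844] w 0.6505136525712184
axes y -5.7140811000078875 z [ 0.0012  0.     -1.    ]
total [-0.0008 -0.0005  0.0127] [ 0.0006 -0.0001 -0.001 ] n 1 per row [-0.0008 -0.0005  0.0127] [ 0.0006 -0.0001 -0.001 ]
```

```bash
python3 -m creep '[[0,0,0.006,0,0,0],[0,0,0.005,0,0,0],[0,0,0,0,0,0]]'
python3 -m creep '[[0,0,0,0,0,0],[0,0,0,0,0,0],[0,0,0,0,0,0],[0,0,0,0,0,0],[0,0,0,0,0,0],[0,0,0,0,0,0],[0,0,0,0,0,0],[0,0,0,0,0,0],[0,0,0,0,0,0],[0,0,0,0,0,0]]' 1 30
```

```text
clock: 14.28
position: [0.6287, -0.05, 0.132]
ee_rot: [2.329, 2.107, 0.001]
force: [0.5, -0.8, 0.7]
width: 0.65
gripper_force: 0.0
clock: 15.12
position: [0.6279, -0.0499, 0.1315]
ee_rot: [-2.329, -2.107, 0.001]
force: [-4.0, 1.0, 1.3]
width: 0.126
gripper_force: 30.0
```

```bash
python3 -m creep '[[0,0,-0.01,0,0,0],[0,0,-0.01,0,0,0],[0,0,-0.015,0,0,0],[0,0,-0.02,0,0,0],[0,0,-0.03,0,0,0],[0,0,-0.03,0,0,0],[0,0,-0.04,0,0,0],[0,0,-0.05,0,0,0],[0,0,-0.06,0,0,0],[0,0,0,0,0,0],[0,0,0,0,0,0]]'
python3 - <<'E'
from h import *
goto([.4667,-.3149,.23],-4)
d=snap('side','s6.png')
a=d['frame'][110:310,160:360,::-1]; cv2.imwrite('pics/c7.png',cv2.resize(a,None,fx=3,fy=3,interpolation=cv2.INTER_CUBIC))
E
```

```text
clock: 16.03
position: [0.6298, -0.0503, 0.2402]
ee_rot: [2.328, 2.105, 0.006]
force: [0.5, 0.1, -2.5]
width: 0.13
gripper_force: 30.0
pos [ 0.6298 -0.0503  0.2402] clk 16.0333 F [ 0.5208  0.0708 -2.4724] dist 0.3109872633376589 q [-0.4789  0.4982  0.7297  1.5821 -0.3511  1.1914  0.22  ] w 0.1300499859608785
axes y -5.74296434722055 z [ 0.0049  0.0001 -1.    ]
total [-0.6989 -0.3398  0.0235] [ 0.0023 -0.0002 -0.0145] n 9 per row [-0.0777 -0.0378  0.0026] [ 0.0003 -0.     -0.0016]
```

View pics/c7.png

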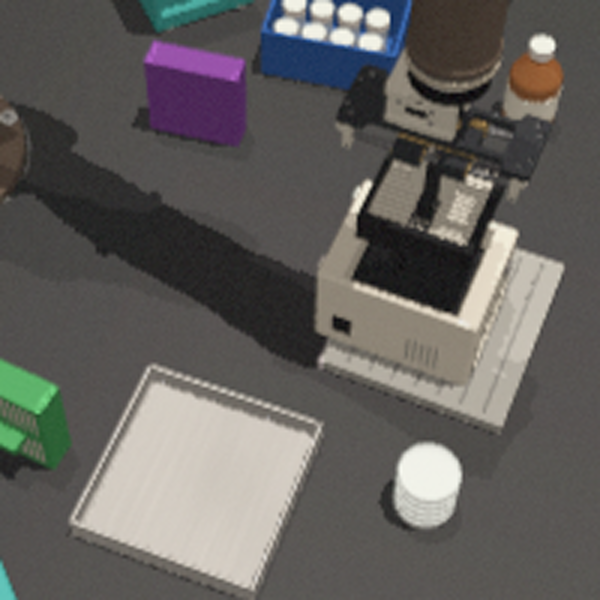

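```bash
python3 - <<'E'
from h import *
d=dict(np.load('pics/s6.npz'))
P=np.array([ray(d,160+(a+.5)/3-.5,110+(b+.5)/3-.5,.03)[:2] for a,b in [(152,367),(322,427),(253,592),(72,523)]]); print(P,P.mean(0))
E
python3 -m creep '[[-0.05,-0.024,0,0,0,-0.0015],[-0.078,-0.038,0,0,0,-0.0015],[-0.078,-0.038,0,0,0,-0.0015],[-0.078,-0.038,0,0,0,-0.0015],[-0.078,-0.038,0,0,0,-0.0015],[-0.078,-0.038,0,0,0,-0.0015],[-0.078,-0.038,0,0,0,-0.0015],[-0.078,-0.038,0,0,0,-0.0015],[-0.06,-0.03,0,0,0,-0.0015],[-0.03,-0.015,0,0,0,0],[-0.015,-0.01,0,0,0,0],[0,0,0,0,0,0],[0,0,0,0,0,0]]'
python3 -c "
from h import *
goto([.468,-.316,.06],-4)"
```

```text
[[ 0.3788 -0.2129]
 [ 0.574  -0.2277]
 [ 0.5617 -0.4232]
 [ 0.3659 -0.4088]] [ 0.4701 -0.3181]
clock: 17.17
position: [0.4675, -0.316, 0.2371]
ee_rot: [-2.298, -2.141, -0.001]
force: [0.6, 0.5, -2.4]
width: 0.132
gripper_force: 30.0
pos [ 0.4675 -0.316   0.2371] clk 17.1667 F [ 0.5859  0.5012 -2.4303] dist 0.17710326411768704 q [-0.0589  0.3879  0.7771  1.753  -0.2994  1.1239  0.7416] w 0.131753449268944
axes y -4.05965669666374 z [-0.0002  0.0011 -1.    ]
total [-0.0003  0.0013  0.4428] [-0.0001 -0.0005 -0.0005] n 5 per row [-0.0001  0.0003  0.0886] [-0.     -0.0001 -0.0001]
```

```bash
python3 -m creep '[[0,0,0.06,0,0,0],[0,0,0.08,0,0,0],[0,0,0.08,0,0,0],[0,0,0.08,0,0,0],[0,0,0.07,0,0,0],[0,0,0.04,0,0,0],[0,0,0.02,0,0,0],[0,0,0.01,0,0,0],[0,0,0,0,0,0],[0,0,0,0,0,0]]'
python3 -m creep '[[0,0,0.007,0,0,0],[0,0,0.007,0,0,0],[0,0,0.005,0,0,0],[0,0,0,0,0,0],[0,0,0,0,0,0]]'
```

```text
clock: 18.0
position: [0.4677, -0.3173, 0.0624]
ee_rot: [2.298, 2.14, 0.001]
force: [-0.4, -0.5, -1.8]
width: 0.131
gripper_force: 30.0
clock: 18.42
position: [0.4667, -0.3173, 0.054]
ee_rot: [2.3, 2.14, 0.0]
force: [0.7, -0.6, -2.0]
width: 0.131
gripper_force: 30.0
```

```bash
python3 -m creep '[[0,0,0.007,0,0,0],[0,0,0.007,0,0,0],[0,0,0.007,0,0,0],[0,0,0,0,0,0],[0,0,0,0,0,0]]'
python3 -m creep '[[0,0,0.004,0,0,0],[0,0,0.003,0,0,0],[0,0,0,0,0,0],[0,0,0,0,0,0]]'
```

```text
clock: 18.83
position: [0.4665, -0.3173, 0.0453]
ee_rot: [-2.3, -2.14, 0.0]
force: [0.4, -0.7, -1.5]
width: 0.129
gripper_force: 30.0
clock: 19.17
position: [0.4667, -0.3174, 0.0427]
ee_rot: [-2.3, -2.14, 0.0]
force: [0.3, -0.5, -2.1]
width: 0.126
gripper_force: 30.0
```

```bash
python3 -m creep '[[0,0,0.003,0,0,0],[0,0,0.003,0,0,0],[0,0,0,0,0,0],[0,0,0,0,0,0]]'
python3 -c "
from cell import arm
print(arm.observe()['force'])"
```

```text
clock: 19.5
position: [0.4668, -0.3175, 0.0422]
ee_rot: [2.3, 2.139, 0.003]
force: [-6.2, 4.8, 25.6]
width: 0.127
gripper_force: 30.0
[-6.21511489  4.79155639 25.58887164]
```

```bash
python3 -m creep '[[0,0,-0.003,0,0,0],[0,0,-0.001,0,0,0],[0,0,0,0,0,0]]'
python3 -m creep '[[0,0,0,0,0,0],[0,0,0,0,0,0],[0,0,0,0,0,0],[0,0,0,0,0,0],[0,0,0,0,0,0]]' -0.2
python3 -m creep '[[0,0,-0.01,0,0,0],[0,0,-0.03,0,0,0],[0,0,-0.05,0,0,0],[0,0,-0.08,0,0,0],[0,0,-0.08,0,0,0],[0,0,-0.08,0,0,0],[0,0,-0.08,0,0,0],[0,0,-0.08,0,0,0],[0,0,0,0,0,0]]'
```

```text
clock: 19.75
position: [0.4669, -0.3175, 0.0423]
ee_rot: [2.299, 2.14, 0.0]
force: [-1.5, 0.9, 6.6]
width: 0.13
gripper_force: 30.0
clock: 20.17
position: [0.4667, -0.3173, 0.0418]
ee_rot: [-2.3, -2.14, 0.0]
force: [0.5, -0.6, -0.6]
width: 0.444
gripper_force: 0.0
clock: 20.92
position: [0.4685, -0.3199, 0.2449]
ee_rot: [2.295, 2.133, 0.005]
force: [1.5, -0.7, -0.0]
width: 0.599
gripper_force: 0.0
```

```bash
python3 -m creep '[[0.08,-0.03,-0.04,0,0,0],[0.08,-0.03,-0.04,0,0,0],[0.08,-0.03,-0.04,0,0,0],[0.08,0,0,0,0,0],[0.08,0,0,0,0,0],[0,0,0,0,0,0],[0,0,0,0,0,0]]'
python3 - <<'E'
from h import *
d=snap('side','s7.png'); im=d['frame']
# tray rim polygon -> look for dark (frame) pixels inside tray
tc=[[.5705,-.2266,.03],[.3767,-.2136,.03],[.3643,-.4064,.03],[.5595,-.4202,.03]]
m=np.zeros(im.shape[:2],np.uint8); cv2.fillConvexPoly(m,proj(d,tc).round().astype(np.int32),1); m=cv2.erode(m,np.ones((5,5)))
k=((im.max(2)<75)&(m>0)).astype(np.uint8); v,u=np.nonzero(k)
h=cv2.convexHull(np.stack([u,v],1)); r=cv2.minAreaRect(h); print('dark n',len(u)); ap=cv2.approxPolyDP(h,4,True).reshape(-1,2)
print([ (p.tolist(),ray(d,*p,.039)[:2].round(3).tolist()) for p in ap])
# cleaner: cream mask compared with pre-pull image
b=dict(np.load('pics/s5.npz'))['frame']; reg=(slice(160,250),slice(250,340))
f=lambda x:((x[...,0]>150)&(x[...,0].astype(int)-x[...,2]>15)).astype(np.uint8)
for x in (b,im):
    vv,uu=np.nonzero(f(x)[reg]); print('cream',len(vv),uu.min(),uu.max(),vv.min(),vv.max(),uu.mean(),vv.mean())
s=arm.observe(); print(s['position'],s['clock'])
E
```

```text
clock: 21.5
position: [0.4425, -0.1535, 0.2866]
ee_rot: [-2.296, -2.144, -0.002]
force: [-0.1, -1.0, -0.2]
width: 0.602
gripper_force: 0.0
dark n 588
[([249, 258], [0.528, -0.27]), ([236, 292], [0.526, -0.389]), ([201, 279], [0.412, -0.381]), ([216, 246], [0.416, -0.261])]
cream 2582 1 89 10 89 57.282339271882265 47.95274980635167
cream 1929 10 89 10 89 60.00622083981337 52.03265940902022
[ 0.4422 -0.1551  0.2865] 21.55
```

```bash
python3 -c "
from cell import arm
print(arm.sign_off())"
```

```text
the job is handed in; nothing more can be done
None
```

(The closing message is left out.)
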